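Lock the service cover of a chiller's pump box

TASK

The service cover of the chiller's pump box has been left standing open. Swing it fully shut, then push the blue sprung stud in as far as it goes without forcing it and turn it a quarter turn clockwise (seen from above) until it locks and stays in when you let go. Leave the bottle, the beaker and the screwdriver where they are.

Things in the scene. Friction and masses are not known exactly. Their poses are not given: they have to be found in the camera images.
- pump_box: Cream metal box fixed to the bench, 240 x 180 mm, walls 90 mm high, open on top in front of a fixed rear deck (58 mm deep, top 98 mm above the bench). Origin on the bench: the box reaches 110 mm from it to its own -x (front, towards the robot), 130 mm to +x and 90 mm to either side; z up. Inside, under the stud, is a slotted keeper (see stud_press).
- cover (a joint): Opening angle of the grey hinged service cover (rad): 0 = fully shut, at its stop; at the start it stands 0.35 to 0.75 open. It swings up about its rear edge and a stiff hinge keeps it where it is left; 1 to 5 N down near the front edge moves it.
- cover_hinge (a point): On the cover's hinge axis at mid-width, 92 mm above the bench and 70 mm to +x of the box origin. Turns with the cover: y = hinge axis, -x along the cover to its free front edge, z out of its upper face. The cover is a plate 180 mm long from here to the front edge, 176 mm wide; underside at z = 0, upper face at z = 6 mm of this frame.
- push_point (a point): Point on the bare upper face of the cover, 150 mm from the hinge and 55 mm to the +y side of the stud's axis: a good place to press the cover shut. Axes as cover_hinge.
- stud: Blue head of the sprung stud, carried by the cover 30 mm from its front edge at mid-width: a disc 36 mm across, 4 mm thick, with an upright wing 32 mm long (own x), 9 mm wide (y), 22 mm tall. Origin on the stud's axis, moving with it; unpressed it lies in the cover's upper face. Disc top at z = 28 mm, wing top at z = 50 mm. Fingertips fit down on the disc either side of the wing.
- stud_grip (a point): In the wing of the stud, on its axis, 42 mm above the stud's origin: 14 mm above the disc's top, 8 mm below the wing's top. Axes as stud: x along the wing, grip across y. At the start x points from the cover's front to its hinge.
- stud_press (a joint): How far the stud is pushed in (m), 0 = out. Spring: 4 N plus 0.25 N per mm. Cover shut, the stud's cross pin must pass down a slot in the keeper to turn: free at 6 to 18 mm in, differing from box to box, not measured; firm bottom 1.5 mm deeper, at 6 to 9 N. A steady push of 10 to 14 N suits all; over 20 N between pin and keeper is damage. Locked and let go it stays 3.5 to 15.5 mm in.
- stud_turn (a joint): Turn of the stud (rad), 0 = as found, growing clockwise seen from above. The locking notch is at 1.57, where the pin springs up 2.5 mm on release; end stop at 1.70. Turns easily (under 0.1 N m) once the pin is through; before that the slot blocks it within 0.3.
- reagent: Bystander: amber bottle with a blue cap, 64 mm across, 130 mm tall, standing on the bench beside the box. Origin at the centre of its underside.
- beaker: Bystander: empty glass beaker, 72 mm across, 85 mm tall, standing on the bench on the other side of the box. Origin at the centre of its underside.
- driver: Bystander: screwdriver about 180 mm long lying on the bench. Origin under its middle, x along the blade.

How it is judged:
By the outcome, as a careful person would: the job done as asked, in the order asked, and still so for the second after the job is handed in, with the robot touching nothing.
It also fails if it takes over 54 s, if anything falls off the work surface, if the arm or the gripper's body presses on something with over 40 N, if the wrist force passes 120 N, or if a joint passes its speed limit or range.

ROBOT

A 6-joint arm with a two-finger parallel gripper is mounted at the origin on the work surface. World frame = base frame: x ahead of the robot, y to its left, z up, the work surface at z = 0. Lengths are in m, angles in degrees, forces in N, time in s.
With the tool pointing down it reaches from about 0.4 to 0.825 m from the base axis. Payload 7 kg.
Tool frame: the origin (TCP) lies on the centre line of the jaws, within the pads' length; the fingertips stand 22 mm ahead of it and the grasp point (between the pads) lies 3 mm ahead of it; z points along the fingers, y is the line along which they close (so a half turn about z gives the same grasp; the last joint's range is limited). The gripper opens to 88 mm and grips with 3 to 60 N. Pads are 19 mm wide; open, the fingers measure 130 mm over their backs; the gripper's body (78 mm by 193 mm) begins 47 mm behind the grasp point.
Start: joints at [85.663, 20.546, 0.682, 0, -70.136, -16.507], TCP at [0.24, 0.631, 0.249] pointing down, gripper open.
Joint ranges: [-176.03, 176.03], [-82.01, 121.73], [-58.28, 71.71], [-173.87, 95.51], [-174.79, -0.11], [-173.66, 173.66]. Speed limits (degrees/s): [136.94, 136.94, 172.46, 180, 180, 180].

INTERFACE

Orientations are given as [roll, pitch, yaw] about the fixed x, y, z axes, in that order (R = Rz(yaw) Ry(pitch) Rx(roll)).
In Python, from plant import get_state, cams, r gives the robot as it stands.
- The arm moves only by the tool apply_moves, never from a script. Its argument "targets" is a list of rows, each an object with "dp": the shift along the world's x, y, z in m, a list of three; "yaw": the turn about the world's z in degrees. In form: [{"dp": [x, y, z], "yaw": yaw}, ...]. A call has 1 to 20 rows; each row is the pose to reach, as a shift and turn from the pose commanded when the call began; what a row does not reach only later rows make up. A row lasts 1/12 s, in which the tool goes at most 41.7 mm and 7.16 degrees, less where a joint would pass 70% of its speed; a pose out of reach is approached as far as the arm can. A call with a gripper value outside its range is refused whole. "grip" is the gripper command: -1 is fully open, 1 is shut, values between are in proportion, set as the call begins (left out, the last holds). The fingers move at their own pace and stop on an object; "squeeze" is the grip in N (left out, the last holds). Time passes only in rows, so rows that repeat a pose let the fingers close. It gives the time, the measured TCP pose, the force, the opening and the grip force at its end, in the units of the state.
- get_state(): the state, without advancing time (a new reading comes with each control period).
- cams.capture(name): name is "scene" or "top"; returns a dict with "image" (384x512x3 uint8, red, green, blue), "range_z" (384x512 float32, m along the optical axis (not along the pixel's ray), 0 where there is no reading), "fx", "fy", "cx", "cy" (pixels), "R" (3x3) and "t" (3): a world point X has camera coordinates R X + t. Camera axes: x right, y down, z forward; pixel columns grow to the right and rows downward; lengths in m; the calibration is good to about 2 mm. A picture is of the moment at which its call begins.
- r.close_job(): hands the job in; it is judged then, once.
The state is a dict: "time_s": time; "joints": joint angles; "qd": joint speeds; "joint_torque": joint torques, N m; "tcp_pos": TCP position; "eef_rot": TCP orientation; "contact_force": force on the tool from outside, world axes, zero at the start; "moment": the same for the moment, N m; "gripper_width": finger opening in m; "gripper_force": force on a finger pad.
Only numpy, scipy, OpenCV 4.12 (cv2) and the standard library are available. Lean on these libraries where they do the work, as an engineer would, in place of code of your own. Each camera call takes 0.05 s, during which the arm holds its last target. There are 200 camera calls.

## Working session

There is one attempt and no reset: what is moved stays moved. The work goes in short steps, Python scripts to look and compute and a tool call to move; the robot and the scene stay as the last step left them, time stands still between calls to the robot, and variables do not carry over. Pictures are saved under pics/ and viewed, at most 10 in all, crops included, and the job is handed in when it is done.

Besides the shell and the picture viewer there is one more tool, called after "Emit:" in YAML: its name, and indented under it one key for each argument. apply_moves: Moves the arm, as the interface text tells. Its arguments: {"type":"object","properties":{"targets":{"type":"array","items":{"type":"object","properties":{"dp":{"type":"array","items":{"type":"number"}},"yaw":{"type":"number"}}}},"grip":{"type":"number"},"squeeze":{"type":"number"}},"required":["targets"]}

```bash
mkdir -p pics
python3 - <<'E'
from plant import get_state, cams, r
import cv2, numpy as np
s=get_state(); print({k:np.round(v,3).tolist() for k,v in s.items()})
ims=[]
for n in ("scene","top"):
    c=cams.capture(n); np.savez(f"/tmp/{n}0.npz",**c); print(n,c["fx"],c["cx"],c["cy"],np.round(c["R"],3).tolist(),np.round(c["t"],3))
    cv2.imwrite(f"pics/{n}0.png",c["image"][...,::-1])
E
```

```text
{'time_s': 0.0, 'joints': [85.664, 20.591, 0.633, -0.019, -70.136, -16.507], 'qd': [0.037, -0.087, -0.061, 0.044, 0.024, 0.034], 'joint_torque': [-0.0, -58.271, 29.305, 6.997, 0.007, -0.0], 'tcp_pos': [0.24, 0.63, 0.248], 'eef_rot': [179.905, -0.009, -20.849], 'contact_force': [-0.296, -0.067, -0.182], 'moment': [0.044, 0.027, -0.043], 'gripper_force': 0.0, 'gripper_width': 0.088}
scene 456.29020570999415 262.1138721660329 189.02191469416888 [[-0.592, 0.806, -0.008], [0.656, 0.475, -0.587], [-0.469, -0.352, -0.81]] [ 0.346 -0.255  1.278]
top 423.9853260353593 253.24192973981445 204.30790086407404 [[0.013, -0.999, 0.031], [-0.998, -0.015, -0.058], [0.058, -0.03, -0.998]] [-0.048  0.526  1.133]
```

View pics/scene0.png

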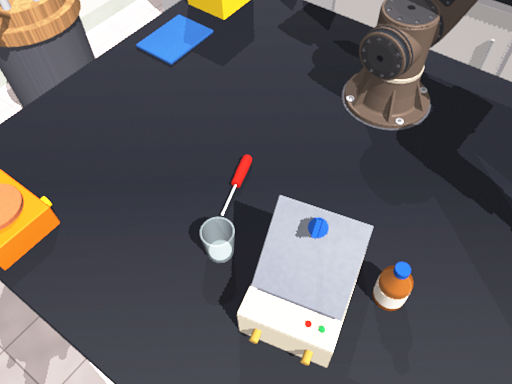

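View pics/top0.png

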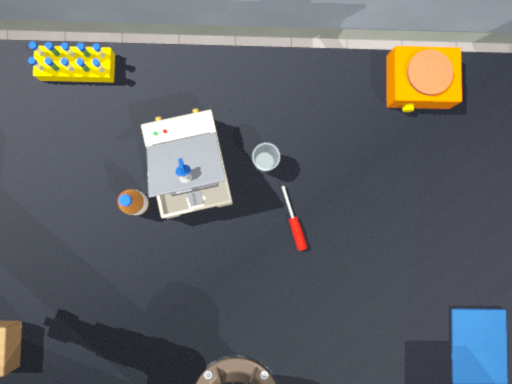

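The scene view shows the cover standing open, with the stud at about (318,228), the beaker at (218,238) and the bottle at (393,287). In the top view the deck spans about (142–215, 110–150), the stud is at (183,171) and the keeper at (195,202). Next I'll measure the deck and cover plane from the depth images.

```bash
cat > h.py <<'E'
import numpy as np, cv2
def cloud(c):
    z=c["range_z"]; v,u=np.mgrid[:384,:512]
    P=np.stack([(u-c["cx"])/c["fx"]*z,(v-c["cy"])/c["fy"]*z,z],-1)
    X=(P-c["t"])@c["R"]; X[z==0]=np.nan
    return X, cv2.cvtColor(c["image"],cv2.COLOR_RGB2HSV).astype(int)
E
python3 - <<'E'
from h import *
for n in ("scene","top"):
    c=np.load(f"/tmp/{n}0.npz"); X,H=cloud(c); h,s,v=H[...,0],H[...,1],H[...,2]
    x,y,z=X[...,0],X[...,1],X[...,2]
    near=(x>0.4)&(x<0.95)&(y>0)&(y<0.42)
    deck=near&(abs(z-0.098)<.006)&(v>190)&(s<60)
    dm=cv2.morphologyEx(deck.astype(np.uint8),cv2.MORPH_OPEN,np.ones((3,3)))
    nl,l,st,_=cv2.connectedComponentsWithStats(dm); k=1+st[1:,4].argmax()
    p=X[l==k]; rc=cv2.minAreaRect(p[:,:2].astype(np.float32)*1000); print(n,"deck",len(p),np.round(np.median(p[:,2]),4),rc, cv2.boxPoints(rc).round(0).tolist())
    cov=near&(z>.085)&(z<.27)&(s<50)&(v>90)&(v<215)&~deck
    cm=cv2.morphologyEx(cov.astype(np.uint8),cv2.MORPH_OPEN,np.ones((5,5)))
    nl,l,st,_=cv2.connectedComponentsWithStats(cm); k=1+st[1:,4].argmax(); q=X[l==k]
    for _ in range(4):
        m=np.median(q,0) if 0 else q.mean(0); nrm=np.linalg.svd(q-m,full_matrices=0)[2][2]; nrm*=np.sign(nrm[2])
        q=q[abs((q-m)@nrm)<.004]
    print(" cover",len(q),m.round(4),nrm.round(4),"tilt",np.arccos(nrm[2]).round(4),"az",np.degrees(np.arctan2(nrm[1],nrm[0])).round(2),"zmin/max",q[:,2].min().round(3),q[:,2].max().round(3))
    t=np.cross(nrm,[0,0,1]);t/=np.linalg.norm(t);a=np.cross(t,nrm); 
    L=np.c_[(q-m)@t,(q-m)@a]; rc2=cv2.minAreaRect((L*1000).astype(np.float32)); cc=m+(rc2[0][0]*t+rc2[0][1]*a)/1000
    print(" coverrect",rc2,"centre",cc.round(4))
    bl=near&(h>100)&(h<125)&(s>150)&(z>.1)&(z<.32); 
    nl,l,st,_=cv2.connectedComponentsWithStats(bl.astype(np.uint8))
    for k in range(1,nl):
        if st[k,4]>15: print(" blue",st[k],np.nanmean(X[l==k],0).round(4),np.nanmax(X[l==k][:,2]).round(3))
E
```

```text
scene deck 3346 0.0969 ((707.4008178710938, 153.22100830078125), (69.30657958984375, 179.32664489746094), 13.419286727905273) [[653.0, 232.0], [695.0, 58.0], [762.0, 74.0], [720.0, 248.0]]
 cover 200 [0.5904 0.096  0.1821] [0.6156 0.1408 0.7753] tilt 0.6835 az 12.89 zmin/max 0.169 0.196
 coverrect ((1.4545445442199707, 1.0294609069824219), (34.9937629699707, 22.350688934326172), 71.88056945800781) centre [0.59   0.0944 0.1827]
 blue [308 218  20  20 314] [0.5937 0.126  0.2192] 0.24
 blue [394 262  18  17 222] [0.5284 0.2754 0.1273] 0.132
top deck 1644 0.0988 ((708.5917358398438, 152.36419677734375), (65.13753509521484, 180.23545837402344), 13.234671592712402) [[656.0, 233.0], [698.0, 57.0], [761.0, 72.0], [720.0, 248.0]]
 cover 3000 [0.6119 0.1277 0.1599] [0.6201 0.1493 0.7702] tilt 0.6917 az 13.53 zmin/max 0.104 0.213
 coverrect ((-0.9222412109375, -3.0546340942382812), (175.54896545410156, 169.26254272460938), 0.02907681278884411) centre [0.614  0.1292 0.158 ]
 blue [176 159  14  17 140] [0.5909 0.1238 0.2243] 0.244
 blue [120 195  11  11  93] [0.5259 0.2726 0.1305] 0.136
```

The box yaw is about 13.35° and its origin about (0.614, 0.130). The hinge is at (0.682, 0.146), the cover stands about 0.69 rad open, and the shut stud axis would be at (0.536, 0.1115). Sizes and heights agree with the given ones. I'll go above the push point with the jaws shut.

Emit:
apply_moves:
  targets:
    - {"dp": [0.01, -0.015, 0.01], "yaw": 3}
    - {"dp": [0.03, -0.045, 0.025], "yaw": 8}
    - {"dp": [0.05, -0.075, 0.035], "yaw": 14}
    - {"dp": [0.07, -0.105, 0.035], "yaw": 20}
    - {"dp": [0.09, -0.135, 0.035], "yaw": 26}
    - {"dp": [0.11, -0.165, 0.035], "yaw": 31}
    - {"dp": [0.13, -0.195, 0.035], "yaw": 34.2}
    - {"dp": [0.15, -0.225, 0.035], "yaw": 34.2}
    - {"dp": [0.17, -0.255, 0.035], "yaw": 34.2}
    - {"dp": [0.19, -0.285, 0.035], "yaw": 34.2}
    - {"dp": [0.21, -0.315, 0.035], "yaw": 34.2}
    - {"dp": [0.23, -0.345, 0.035], "yaw": 34.2}
    - {"dp": [0.255, -0.375, 0.035], "yaw": 34.2}
    - {"dp": [0.28, -0.405, 0.035], "yaw": 34.2}
    - {"dp": [0.3, -0.432, 0.035], "yaw": 34.2}
    - {"dp": [0.313, -0.45, 0.03], "yaw": 34.2}
    - {"dp": [0.32, -0.457, 0.015], "yaw": 34.2}
    - {"dp": [0.32, -0.457, 0.005], "yaw": 34.2}
    - {"dp": [0.32, -0.457, 0.0], "yaw": 34.2}
    - {"dp": [0.32, -0.457, 0.0], "yaw": 34.2}
  grip: 1
  squeeze: 10

```text
time_s: 1.77
tcp_pos: [0.5592, 0.1737, 0.2469]
eef_rot: [180.0, 0.2, 13.3]
contact_force: [-1.2, 0.2, -0.2]
gripper_width: 0.0004
gripper_force: 0.0
```

Emit:
apply_moves:
  targets:
    - {"dp": [0, 0, -0.01]}
    - {"dp": [0, 0, -0.02]}
    - {"dp": [0, 0, -0.028]}
    - {"dp": [-0.003, -0.001, -0.034]}
    - {"dp": [-0.008, -0.002, -0.041]}
    - {"dp": [-0.013, -0.003, -0.048]}
    - {"dp": [-0.017, -0.004, -0.0545]}
    - {"dp": [-0.021, -0.005, -0.061]}
    - {"dp": [-0.024, -0.006, -0.068]}
    - {"dp": [-0.027, -0.0065, -0.075]}
    - {"dp": [-0.03, -0.007, -0.083]}
    - {"dp": [-0.032, -0.0075, -0.09]}
    - {"dp": [-0.034, -0.008, -0.097]}
    - {"dp": [-0.036, -0.0085, -0.104]}
    - {"dp": [-0.037, -0.009, -0.11]}
    - {"dp": [-0.038, -0.009, -0.115]}
    - {"dp": [-0.039, -0.009, -0.12]}
    - {"dp": [-0.039, -0.009, -0.123]}
    - {"dp": [-0.039, -0.009, -0.125]}
    - {"dp": [-0.039, -0.009, -0.125]}

```text
$.targets[0]: bad value
```

Each row needs a yaw value.

Emit:
apply_moves:
  targets:
    - {"dp": [0, 0, -0.01], "yaw": 0}
    - {"dp": [0, 0, -0.02], "yaw": 0}
    - {"dp": [0, 0, -0.028], "yaw": 0}
    - {"dp": [-0.003, -0.001, -0.034], "yaw": 0}
    - {"dp": [-0.008, -0.002, -0.041], "yaw": 0}
    - {"dp": [-0.013, -0.003, -0.048], "yaw": 0}
    - {"dp": [-0.017, -0.004, -0.0545], "yaw": 0}
    - {"dp": [-0.021, -0.005, -0.061], "yaw": 0}
    - {"dp": [-0.024, -0.006, -0.068], "yaw": 0}
    - {"dp": [-0.027, -0.0065, -0.075], "yaw": 0}
    - {"dp": [-0.03, -0.007, -0.083], "yaw": 0}
    - {"dp": [-0.032, -0.0075, -0.09], "yaw": 0}
    - {"dp": [-0.034, -0.008, -0.097], "yaw": 0}
    - {"dp": [-0.036, -0.0085, -0.104], "yaw": 0}
    - {"dp": [-0.037, -0.009, -0.11], "yaw": 0}
    - {"dp": [-0.038, -0.009, -0.115], "yaw": 0}
    - {"dp": [-0.039, -0.009, -0.12], "yaw": 0}
    - {"dp": [-0.039, -0.009, -0.123], "yaw": 0}
    - {"dp": [-0.039, -0.009, -0.125], "yaw": 0}
    - {"dp": [-0.039, -0.009, -0.125], "yaw": 0}

```text
time_s: 3.43
tcp_pos: [0.5211, 0.1647, 0.1231]
eef_rot: [180.0, 0.0, 13.4]
contact_force: [-0.7, 0.0, -0.1]
gripper_width: 0.0006
gripper_force: 0.0
```

Emit:
apply_moves:
  targets:
    - {"dp": [0, 0, -0.001], "yaw": 0}
    - {"dp": [0, 0, -0.002], "yaw": 0}
    - {"dp": [0, 0, -0.003], "yaw": 0}
    - {"dp": [0, 0, -0.004], "yaw": 0}
    - {"dp": [0, 0, -0.005], "yaw": 0}
    - {"dp": [0, 0, -0.005], "yaw": 0}

```text
time_s: 3.93
tcp_pos: [0.5214, 0.1649, 0.1201]
eef_rot: [180.0, -0.1, 13.4]
contact_force: [-6.0, 0.1, 13.4]
gripper_width: 0.0005
gripper_force: 6.8
```

Run:
```python
from plant import get_state, cams, r
import cv2, numpy as np
from h import *
s=get_state(); print(s["tcp_pos"],s["contact_force"])
for n in ("scene","top"):
    c=cams.capture(n); np.savez(f"/tmp/{n}1.npz",**c)
    if n=="scene": cv2.imwrite("pics/scene1.png",cv2.resize(c["image"][150:370,180:440,::-1],None,fx=2,fy=2))
```

```text
[0.52140812 0.16492159 0.12013141] [-5.9767451   0.14177452 13.35578898]
```

View pics/scene1.png

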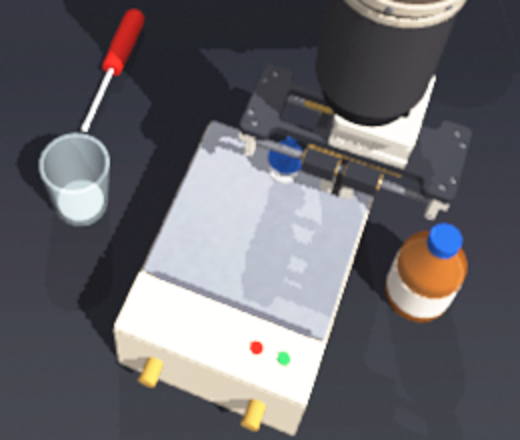

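The picture shows the cover flat on the box with nothing disturbed, and the stud at about (285,155) in the crop. The TCP stopped at 0.120 with 13 N, so the cover is at its stop. I'll lift, open and check the stud.

Emit:
apply_moves:
  targets:
    - {"dp": [0, 0, 0.005], "yaw": 0}
    - {"dp": [0, 0, 0.02], "yaw": 0}
    - {"dp": [0, 0, 0.05], "yaw": 0}
    - {"dp": [0, 0, 0.08], "yaw": 0}
    - {"dp": [-0.02, 0.02, 0.1], "yaw": 0}
    - {"dp": [-0.04, 0.05, 0.1], "yaw": 0}
    - {"dp": [-0.06, 0.08, 0.1], "yaw": 0}
    - {"dp": [-0.06, 0.1, 0.1], "yaw": 0}
    - {"dp": [-0.06, 0.1, 0.1], "yaw": 0}
  grip: 0.9

```text
time_s: 4.78
tcp_pos: [0.4607, 0.268, 0.2192]
eef_rot: [-179.9, -0.1, 13.5]
contact_force: [0.6, 0.3, 0.7]
gripper_width: 0.0043
gripper_force: 0.0
```

Run:
```python
from plant import get_state, cams, r
from h import *
s=get_state(); print(s["tcp_pos"],s["contact_force"])
for n in ("scene","top"):
    c=cams.capture(n); np.savez(f"/tmp/{n}2.npz",**c); X,H=cloud(c); h,sa,v=H[...,0],H[...,1],H[...,2]
    x,y,z=X[...,0],X[...,1],X[...,2]
    if n=="top": cv2.imwrite("pics/top2.png",cv2.resize(c["image"][90:240,100:300,::-1],None,fx=3,fy=3))
    cov=(abs(z-.098)<.015)&(sa<50)&(np.hypot(x-.60,y-.127)<.07); q=X[cov]; m=q.mean(0); nr=np.linalg.svd(q-m,full_matrices=0)[2][2]; nr*=np.sign(nr[2]); print(n,"cover z",m.round(4),nr.round(4))
    bl=(h>100)&(h<125)&(sa>120)&(np.hypot(x-.536,y-.1115)<.05)&(z>.1)
    for lo,hi in((.119,.131),(.141,.155)):
        b=bl&(z>lo)&(z<hi); p=X[b]
        if len(p)>4: print("  blue",lo,len(p),p.mean(0).round(4),[np.round(q,4) for q in cv2.minAreaRect((p[:,:2]*1000).astype(np.float32))], "encl",cv2.minEnclosingCircle((p[:,:2]*1000).astype(np.float32)))
```

```text
[0.46073763 0.26803953 0.21923686] [0.62884416 0.2609425  0.68764029]
scene cover z [0.6025 0.1286 0.0969] [ 3.7e-03 -4.0e-04  1.0e+00]
  blue 0.119 150 [0.538  0.1126 0.1252] [array([537.5302, 112.0569]), array([33.8861, 33.1293]), np.float64(21.8222)] encl ((536.0249633789062, 112.53926849365234), 18.172719955444336)
  blue 0.141 76 [0.5374 0.1128 0.1464] [array([536.2429, 112.5456]), array([33.9717,  9.132 ]), np.float64(13.5717)] encl ((536.1666870117188, 112.86148834228516), 16.98944664001465)
top cover z [0.6031 0.1278 0.0985] [-0.0014 -0.001   1.    ]
  blue 0.119 89 [0.5357 0.1101 0.1265] [array([535.6982, 111.2127]), array([31.0704, 31.5957]), np.float64(27.4358)] encl ((536.3054809570312, 110.64435577392578), 16.947546005249023)
  blue 0.141 55 [0.5355 0.11   0.1482] [array([535.7706, 110.3807]), array([31.235 ,  8.9238]), np.float64(13.3547)] encl ((535.4737548828125, 111.38494110107422), 15.677922248840332)
```

View pics/top2.png

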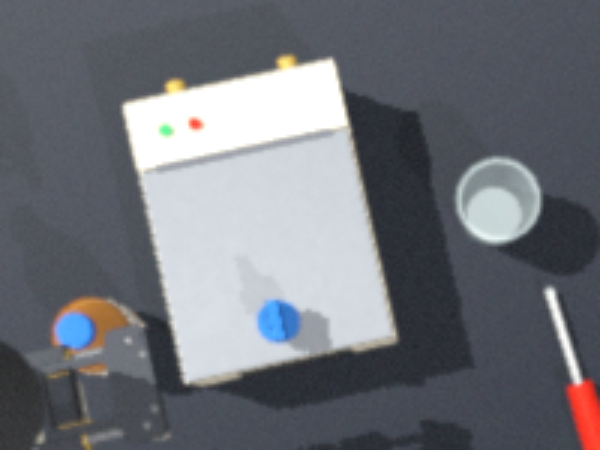

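The top view shows the cover flush and the stud at about (278,321) in the crop, its wing still at 13.4°. Its axis is at (0.536, 0.1115) in both views. I'll go above it with the jaws half open.

Emit:
apply_moves:
  targets:
    - {"dp": [0.01, -0.02, 0], "yaw": 0}
    - {"dp": [0.02, -0.045, 0], "yaw": 0}
    - {"dp": [0.035, -0.075, 0], "yaw": 0}
    - {"dp": [0.05, -0.105, 0], "yaw": 0}
    - {"dp": [0.063, -0.13, 0], "yaw": 0}
    - {"dp": [0.072, -0.147, -0.005], "yaw": 0}
    - {"dp": [0.075, -0.1535, -0.015], "yaw": 0}
    - {"dp": [0.075, -0.1535, -0.025], "yaw": 0}
    - {"dp": [0.075, -0.1535, -0.025], "yaw": 0}
    - {"dp": [0.075, -0.1535, -0.025], "yaw": 0}
    - {"dp": [0.075, -0.1535, -0.025], "yaw": 0}
  grip: 0

```text
time_s: 5.8
tcp_pos: [0.536, 0.1119, 0.1937]
eef_rot: [180.0, 0.0, 13.4]
contact_force: [-0.1, 0.2, 0.7]
gripper_width: 0.0437
gripper_force: 0.0
```

Emit:
apply_moves:
  targets:
    - {"dp": [0, 0, -0.01], "yaw": 0}
    - {"dp": [0, 0, -0.022], "yaw": 0}
    - {"dp": [0, 0, -0.034], "yaw": 0}
    - {"dp": [0, 0, -0.041], "yaw": 0}
    - {"dp": [0, 0, -0.044], "yaw": 0}
    - {"dp": [0, 0, -0.044], "yaw": 0}

```text
time_s: 6.3
tcp_pos: [0.5358, 0.1115, 0.1489]
eef_rot: [180.0, 0.1, 13.4]
contact_force: [0.4, -0.2, -0.3]
gripper_width: 0.0438
gripper_force: 0.0
```

Emit:
apply_moves:
  targets:
    - {"dp": [0, 0, 0], "yaw": 0}
    - {"dp": [0, 0, 0], "yaw": 0}
    - {"dp": [0, 0, 0], "yaw": 0}
    - {"dp": [0, 0, 0], "yaw": 0}
    - {"dp": [0, 0, 0], "yaw": 0}
    - {"dp": [0, 0, 0], "yaw": 0}
    - {"dp": [0, 0, 0], "yaw": 0}
    - {"dp": [0, 0, 0], "yaw": 0}
  grip: 1
  squeeze: 10

```text
time_s: 6.97
tcp_pos: [0.5363, 0.1118, 0.1498]
eef_rot: [-180.0, -0.0, 13.4]
contact_force: [-1.6, 3.6, 2.9]
gripper_width: 0.0089
gripper_force: 10.0
```

The wing is gripped, with a width of 8.9 mm. Now I'll push in, watching the force.

Emit:
apply_moves:
  targets:
    - {"dp": [0, 0, -0.001], "yaw": 0}
    - {"dp": [0, 0, -0.002], "yaw": 0}
    - {"dp": [0, 0, -0.003], "yaw": 0}
    - {"dp": [0, 0, -0.004], "yaw": 0}
    - {"dp": [0, 0, -0.005], "yaw": 0}
    - {"dp": [0, 0, -0.006], "yaw": 0}
    - {"dp": [0, 0, -0.006], "yaw": 0}
    - {"dp": [0, 0, -0.006], "yaw": 0}

```text
time_s: 7.63
tcp_pos: [0.5363, 0.1117, 0.1438]
eef_rot: [-180.0, -0.0, 13.4]
contact_force: [-3.4, 4.7, 4.1]
gripper_width: 0.009
gripper_force: 10.0
```

Emit:
apply_moves:
  targets:
    - {"dp": [0, 0, -0.0005], "yaw": 0}
    - {"dp": [0, 0, -0.001], "yaw": 0}
    - {"dp": [0, 0, -0.0015], "yaw": 0}
    - {"dp": [0, 0, -0.0015], "yaw": 0}
    - {"dp": [0, 0, -0.0015], "yaw": 0}

```text
time_s: 8.05
tcp_pos: [0.5363, 0.1118, 0.1424]
eef_rot: [-180.0, -0.0, 13.4]
contact_force: [-3.4, 3.7, 4.8]
gripper_width: 0.0087
gripper_force: 10.0
```

Emit:
apply_moves:
  targets:
    - {"dp": [0, 0, -0.0005], "yaw": 0}
    - {"dp": [0, 0, -0.001], "yaw": 0}
    - {"dp": [0, 0, -0.0015], "yaw": 0}
    - {"dp": [0, 0, -0.0015], "yaw": 0}
    - {"dp": [0, 0, -0.0015], "yaw": 0}

```text
time_s: 8.47
tcp_pos: [0.5363, 0.1118, 0.1409]
eef_rot: [-180.0, -0.0, 13.4]
contact_force: [-4.4, 5.3, 4.8]
gripper_width: 0.0087
gripper_force: 10.0
```

Emit:
apply_moves:
  targets:
    - {"dp": [0, 0, -0.0007], "yaw": 0}
    - {"dp": [0, 0, -0.0014], "yaw": 0}
    - {"dp": [0, 0, -0.002], "yaw": 0}
    - {"dp": [0, 0, -0.002], "yaw": 0}
    - {"dp": [0, 0, -0.002], "yaw": 0}

```text
time_s: 8.88
tcp_pos: [0.5363, 0.1118, 0.139]
eef_rot: [-180.0, -0.0, 13.4]
contact_force: [-3.8, 4.4, 6.1]
gripper_width: 0.009
gripper_force: 10.0
```

Emit:
apply_moves:
  targets:
    - {"dp": [0, 0, -0.0005], "yaw": 0}
    - {"dp": [0, 0, -0.001], "yaw": 0}
    - {"dp": [0, 0, -0.0015], "yaw": 0}
    - {"dp": [0, 0, -0.0015], "yaw": 0}
    - {"dp": [0, 0, -0.0015], "yaw": 0}

```text
time_s: 9.3
tcp_pos: [0.5363, 0.1118, 0.1375]
eef_rot: [-180.0, -0.0, 13.4]
contact_force: [-2.7, 5.2, 6.6]
gripper_width: 0.0091
gripper_force: 10.0
```

Emit:
apply_moves:
  targets:
    - {"dp": [0, 0, -0.0005], "yaw": 0}
    - {"dp": [0, 0, -0.001], "yaw": 0}
    - {"dp": [0, 0, -0.0015], "yaw": 0}
    - {"dp": [0, 0, -0.0015], "yaw": 0}
    - {"dp": [0, 0, -0.0015], "yaw": 0}

```text
time_s: 9.72
tcp_pos: [0.5363, 0.1118, 0.1361]
eef_rot: [-180.0, -0.0, 13.4]
contact_force: [-3.2, 4.1, 6.2]
gripper_width: 0.0086
gripper_force: 10.0
```

Emit:
apply_moves:
  targets:
    - {"dp": [0, 0, -0.0005], "yaw": 0}
    - {"dp": [0, 0, -0.001], "yaw": 0}
    - {"dp": [0, 0, -0.001], "yaw": 0}
    - {"dp": [0, 0, -0.001], "yaw": 0}

```text
time_s: 10.05
tcp_pos: [0.5364, 0.1118, 0.1351]
eef_rot: [-180.0, -0.0, 13.4]
contact_force: [-4.4, 4.6, 7.0]
gripper_width: 0.0089
gripper_force: 10.0
```

Emit:
apply_moves:
  targets:
    - {"dp": [0, 0, -0.0005], "yaw": 0}
    - {"dp": [0, 0, -0.001], "yaw": 0}
    - {"dp": [0, 0, -0.0015], "yaw": 0}
    - {"dp": [0, 0, -0.0015], "yaw": 0}
    - {"dp": [0, 0, -0.0015], "yaw": 0}

```text
time_s: 10.47
tcp_pos: [0.5364, 0.1118, 0.134]
eef_rot: [-180.0, -0.1, 13.4]
contact_force: [-5.3, 4.6, 9.6]
gripper_width: 0.009
gripper_force: 10.0
```

Emit:
apply_moves:
  targets:
    - {"dp": [0, 0, -0.0005], "yaw": 0}
    - {"dp": [0, 0, -0.001], "yaw": 0}
    - {"dp": [0, 0, -0.001], "yaw": 0}
    - {"dp": [0, 0, -0.001], "yaw": 0}

```text
time_s: 10.8
tcp_pos: [0.5367, 0.1119, 0.1336]
eef_rot: [-180.0, -0.1, 13.4]
contact_force: [-5.4, 4.8, 13.7]
gripper_width: 0.009
gripper_force: 10.0
```

This is the firm bottom, at 13.7 N and about 14.5 mm in. Now I'll start the clockwise turn.

Emit:
apply_moves:
  targets:
    - {"dp": [0, 0, 0], "yaw": -3}
    - {"dp": [0, 0, 0], "yaw": -7}
    - {"dp": [0, 0, 0], "yaw": -11}
    - {"dp": [0, 0, 0], "yaw": -15}
    - {"dp": [0, 0, 0], "yaw": -19}
    - {"dp": [0, 0, 0], "yaw": -23}
    - {"dp": [0, 0, 0], "yaw": -25}
    - {"dp": [0, 0, 0], "yaw": -25}

```text
time_s: 11.47
tcp_pos: [0.5367, 0.1119, 0.1336]
eef_rot: [-179.9, -0.1, -11.7]
contact_force: [-6.1, 4.3, 14.1]
gripper_width: 0.0088
gripper_force: 10.0
```

```bash
python3 -c "
from plant import get_state
s=get_state();print(s['contact_force'],s['moment'],s['eef_rot'])"
```

```text
[-6.13004668  4.30341062 14.13846521] [1.62284218 2.36041842 0.01971535] [-1.79926689e+02 -9.54783633e-02 -1.17385018e+01]
```

It's free past 0.3 rad with almost no torque, so I'll turn on to the notch.

Emit:
apply_moves:
  targets:
    - {"dp": [0, 0, 0], "yaw": -3}
    - {"dp": [0, 0, 0], "yaw": -7}
    - {"dp": [0, 0, 0], "yaw": -12}
    - {"dp": [0, 0, 0], "yaw": -17}
    - {"dp": [0, 0, 0], "yaw": -22}
    - {"dp": [0, 0, 0], "yaw": -27}
    - {"dp": [0, 0, 0], "yaw": -32}
    - {"dp": [0, 0, 0], "yaw": -37}
    - {"dp": [0, 0, 0], "yaw": -42}
    - {"dp": [0, 0, 0], "yaw": -47}
    - {"dp": [0, 0, 0], "yaw": -52}
    - {"dp": [0, 0, 0], "yaw": -57}
    - {"dp": [0, 0, 0], "yaw": -61}
    - {"dp": [0, 0, 0], "yaw": -64}
    - {"dp": [0, 0, 0], "yaw": -66}
    - {"dp": [0, 0, 0], "yaw": -66}
    - {"dp": [0, 0, 0], "yaw": -66}

```text
time_s: 12.88
tcp_pos: [0.5367, 0.1118, 0.1335]
eef_rot: [-179.9, 0.0, -77.6]
contact_force: [-6.3, 3.7, 12.8]
gripper_width: 0.0087
gripper_force: 10.0
```

```bash
python3 -c "
from plant import get_state
s=get_state();print(s['contact_force'],s['moment'],s['eef_rot'])"
```

```text
[-6.26976447  3.70249767 12.8454111 ] [1.63386688 2.34539087 0.03268459] [-1.79898256e+02  2.01765515e-02 -7.76120290e+01]
```

Emit:
apply_moves:
  targets:
    - {"dp": [0, 0, 0.0005], "yaw": 0}
    - {"dp": [0, 0, 0.001], "yaw": 0}
    - {"dp": [0, 0, 0.0015], "yaw": 0}
    - {"dp": [0, 0, 0.002], "yaw": 0}
    - {"dp": [0, 0, 0.0025], "yaw": 0}
    - {"dp": [0, 0, 0.003], "yaw": 0}
    - {"dp": [0, 0, 0.0035], "yaw": 0}
    - {"dp": [0, 0, 0.0035], "yaw": 0}
    - {"dp": [0, 0, 0.0035], "yaw": 0}

```text
time_s: 13.63
tcp_pos: [0.5366, 0.1118, 0.1362]
eef_rot: [-179.9, 0.0, -77.6]
contact_force: [-4.0, 3.9, 5.8]
gripper_width: 0.0092
gripper_force: 10.0
```

Emit:
apply_moves:
  targets:
    - {"dp": [0, 0, 0.0005], "yaw": 0}
    - {"dp": [0, 0, 0.001], "yaw": 0}
    - {"dp": [0, 0, 0.001], "yaw": 0}
    - {"dp": [0, 0, 0.001], "yaw": 0}

```text
time_s: 13.97
tcp_pos: [0.5366, 0.1118, 0.1372]
eef_rot: [-179.9, 0.0, -77.6]
contact_force: [-3.0, 5.0, 7.1]
gripper_width: 0.009
gripper_force: 10.0
```

Emit:
apply_moves:
  targets:
    - {"dp": [0, 0, 0.0005], "yaw": 0}
    - {"dp": [0, 0, 0.001], "yaw": 0}
    - {"dp": [0, 0, 0.001], "yaw": 0}
    - {"dp": [0, 0, 0.001], "yaw": 0}

```text
time_s: 14.3
tcp_pos: [0.5366, 0.1118, 0.1379]
eef_rot: [-179.9, 0.0, -77.6]
contact_force: [-1.8, 5.2, 4.2]
gripper_width: 0.0091
gripper_force: 10.0
```

Emit:
apply_moves:
  targets:
    - {"dp": [0, 0, 0.0005], "yaw": 0}
    - {"dp": [0, 0, 0.0005], "yaw": 0}
    - {"dp": [0, 0, 0.0005], "yaw": 0}

```text
time_s: 14.55
tcp_pos: [0.5365, 0.1118, 0.138]
eef_rot: [-180.0, 0.0, -77.6]
contact_force: [-1.4, 5.5, 1.1]
gripper_width: 0.0092
gripper_force: 10.0
```

The stud is now held: z has stopped rising and the force has dropped. I'll release and lift off.

Emit:
apply_moves:
  targets:
    - {"dp": [0, 0, 0], "yaw": 0}
    - {"dp": [0, 0, 0], "yaw": 0}
    - {"dp": [0, 0, 0], "yaw": 0}
    - {"dp": [0, 0, 0], "yaw": 0}
    - {"dp": [0, 0, 0], "yaw": 0}
    - {"dp": [0, 0, 0], "yaw": 0}
    - {"dp": [0, 0, 0.01], "yaw": 0}
    - {"dp": [0, 0, 0.03], "yaw": 0}
    - {"dp": [0, 0, 0.06], "yaw": 0}
    - {"dp": [0, 0, 0.09], "yaw": 0}
    - {"dp": [0, 0, 0.12], "yaw": 0}
    - {"dp": [-0.02, 0.02, 0.14], "yaw": 0}
    - {"dp": [-0.04, 0.05, 0.14], "yaw": 0}
    - {"dp": [-0.07, 0.08, 0.14], "yaw": 0}
    - {"dp": [-0.09, 0.11, 0.14], "yaw": 0}
    - {"dp": [-0.1, 0.14, 0.14], "yaw": 0}
    - {"dp": [-0.1, 0.16, 0.14], "yaw": 0}
    - {"dp": [-0.1, 0.16, 0.14], "yaw": 0}
  grip: 0

```text
time_s: 16.05
tcp_pos: [0.4357, 0.2745, 0.2792]
eef_rot: [-179.9, 0.1, -77.5]
contact_force: [0.9, -0.3, 0.3]
gripper_width: 0.0441
gripper_force: 0.0
```

Run:
```python
from plant import get_state, cams, r
from h import *
s=get_state(); print(s["tcp_pos"],s["contact_force"])
for n in ("scene","top"):
    c=cams.capture(n); X,H=cloud(c); h,sa,v=H[...,0],H[...,1],H[...,2]
    x,y,z=X[...,0],X[...,1],X[...,2]
    cv2.imwrite(f"pics/{n}3.png",cv2.resize(c["image"][90:240,100:300,::-1] if n=="top" else c["image"][150:370,180:440,::-1],None,fx=2.5,fy=2.5))
    cov=(abs(z-.098)<.015)&(sa<50)&(np.hypot(x-.60,y-.127)<.07); q=X[cov]; m=q.mean(0); nr=np.linalg.svd(q-m,full_matrices=0)[2][2]; print(n,"cover z",m.round(4),nr.round(4))
    bl=(h>100)&(h<125)&(sa>120)&(np.hypot(x-.536,y-.1115)<.04)&(z>.1); zz=z[bl]
    print(np.histogram(zz,np.arange(.1,.156,.004)))
    p=X[bl&(z>zz.max()-.008)]; print("  wing",len(p),p.mean(0).round(4),cv2.minAreaRect((p[:,:2]*1000).astype(np.float32)))
```

```text
[0.43569768 0.27448717 0.27915924] [ 0.89339095 -0.28166311  0.27257902]
scene cover z [0.6033 0.1289 0.0968] [-8.e-04 -1.e-04 -1.e+00]
(array([ 0,  0, 18, 68, 22, 19, 19, 16, 60, 16,  0,  0,  0]), array([0.1  , 0.104, 0.108, 0.112, 0.116, 0.12 , 0.124, 0.128, 0.132,
       0.136, 0.14 , 0.144, 0.148, 0.152]))
  wing 77 [0.537  0.1127 0.1351] ((536.3792114257812, 112.28006744384766), (10.365799903869629, 29.683759689331055), 8.572709083557129)
top cover z [0.603  0.1279 0.0986] [ 8.e-04 -1.e-04 -1.e+00]
(array([ 0,  0,  4, 64, 20,  4,  1,  4, 23, 24,  1,  0,  0]), array([0.1  , 0.104, 0.108, 0.112, 0.116, 0.12 , 0.124, 0.128, 0.132,
       0.136, 0.14 , 0.144, 0.148, 0.152]))
  wing 48 [0.5359 0.1102 0.1364] ((535.8584594726562, 110.3654556274414), (8.830408096313477, 30.37813377380371), 12.523571014404297)
```

View pics/scene3.png

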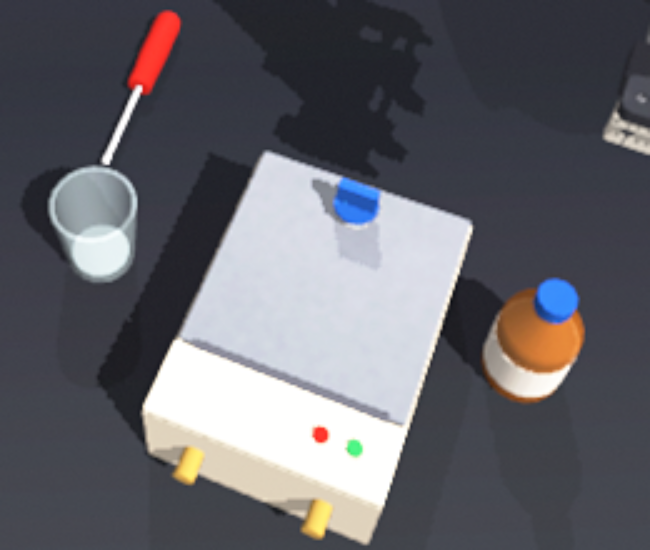

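The picture shows the cover shut and the wing turned crossways at about (357,200), standing about 12 mm in. The bystanders are where they were and the arm is clear.

```bash
python3 -c "
from plant import r
print(r.close_job())"
```

```text
the job is handed in; nothing more can be done
None
```

The cover is fully shut and the stud is pushed in, turned a quarter turn clockwise and locked about 12 mm in; the bottle, beaker and screwdriver were left untouched, and the job was handed in at about 16 s.

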